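# Raise the book scanner's telescoping stand to its locking hole

### The job

Raise the barcode scanner on its telescoping stand and lock it: turn the orange grip so that the scanner arm lines up with the hole in the white collar, then slide the post up until the orange sprung button pops out through that hole. Go gently: stop pulling as soon as it clicks, since more than 15 N on the button would damage it. Let go, leaving the post locked, and do not disturb the book, pen cup, date stamp or tape dispenser.

Things in the scene. Friction and masses are not known exactly. Their poses are not given: they have to be found in the camera images.
- stand: Screwed-down base of the scanner stand: dark steel disc 150 mm across, 12 mm thick, with a grey lower tube. Origin on the tube axis at the counter top, z up; +x is along the short orange stripe on the disc, the way the collar's hole faces (within 0.03 rad). Nothing of it moves.
- hole_mark (a point): Nominal centre of the hole (11 mm wide, 10 mm high) in the white collar tube (118 mm long, 36 mm bore, 44 mm outside): 20 mm in front of the axis, 126 mm above the counter. The collar was clamped on by hand: the real hole lies up to 20 mm higher or lower, not measured. Axes as the stand's.
- post (a joint): Lift of the inner tube, m: 0 = down (as at the start), top stop at 0.068. Slides easily; with scanner and grip about 0.35 kg (varies by a fifth); sinks back when let go unlocked. The button is 85 mm above the counter at 0, so meets the nominal hole at 0.041 (really 0.021 to 0.061). Locked, it has 3 mm of play.
- swivel (a joint): Turn of the post about its vertical axis, rad, counter-clockwise from above, limits -1.2 to 1.2: 0 = scanner arm and button in line with the stand's +x (the hole). It starts turned aside by 0.35 to 1.0. It turns with little friction. The button enters the hole when within about 0.1 of line.
- button_stroke (a joint): How far the orange button (7 mm pin with a domed end, on the scanner arm's side of the post) is pushed in, m: about 0.008 while it rubs on the collar's inside, 0 when popped through the hole, standing 4 mm proud of the collar. Light spring, 2.4 to 5 N.
- button: The same button: its origin lies on the post's axis at the button's height, x along the pin outwards. Its contact force with the collar must stay below 15 N.
- grip_top (a point): Centre of the top face of the orange grip tab on the post: 60 mm long (x, towards the scanner arm), 20 mm thick (y, pinch it across this), 42 mm high; 284 mm above the counter when down. Under it a rubber bellows gives 1 mm per 4 N, up to 8 mm of pull or 3 mm of push.
- scanner (a point): Centre of the underside of the black scanner head (50 x 66 x 30 mm) on its arm, 118 mm out from the post's axis along the arm, 194 mm above the counter when down. The arm sits on a black hub 48 mm across below the bellows, its top 57 mm below the grip's top. x points out along the arm.
- book: Loose bystander: closed green book 140 x 210 x 28 mm lying flat; origin at the centre of its underside.
- pen_cup: Loose bystander: blue cup 76 mm across, 95 mm high; origin at the centre of its underside.
- date_stamp: Loose bystander: black 50 x 34 mm stamp with a wooden knob, 82 mm high; origin at the centre of its underside.
- tape_dispenser: Loose bystander: black tape dispenser 150 x 55 mm, 88 mm high; origin at the centre of its underside.

How it is judged (in metres and radians):
At the end, for the whole second after the job is handed in: The orange button stands out through the collar's hole (pushed in by less than 3 mm), the post is up by more than 15 mm, the arm is within 0.25 rad of the hole's line, and the post is at rest (value of joint button_stroke below 0.003 m and value of joint post above 0.015 m and value of joint swivel between -0.25 and 0.25 rad and velocity of joint post between -0.01 and 0.01 m/s); the robot touches nothing.
It fails at once if more than 15 N on the sprung button (contact force between button and anything else above 15 N).
It fails at once if the book was moved by more than 20 mm (distance of book from where it was at the start of the episode above 0.02 m).
It fails at once if the pen cup was moved by more than 20 mm (distance of pen_cup from where it was at the start of the episode above 0.02 m).
It fails at once if the date stamp was moved by more than 20 mm (distance of date_stamp from where it was at the start of the episode above 0.02 m).
It fails at once if the tape dispenser was moved by more than 20 mm (distance of tape_dispenser from where it was at the start of the episode above 0.02 m).
It also fails if it takes over 42 s, if anything falls off the work surface, if the arm or the gripper's body presses on something with over 40 N, if the wrist force passes 120 N, or if a joint passes its speed limit or range.

### The arm

A 7-joint arm with a two-finger parallel gripper is mounted at the origin on the work surface. World frame = base frame: x ahead of the robot, y to its left, z up, the work surface at z = 0. Lengths are in mm, angles in rad, forces in N, time in s.
With the tool pointing down it reaches from about 400 to 875 mm from the base axis. Payload 6.5 kg.
Tool frame: the origin (TCP) lies midway between the tips of the shut fingers; the grasp point (between the pads) lies 19 mm behind it; z points along the fingers, y is the line along which they close (so a half turn about z gives the same grasp; the last joint's range is limited). The gripper opens to 88 mm and grips with 3 to 60 N. Pads are 18 mm wide; open, the fingers measure 123 mm over their backs; the gripper's body (75 mm by 187 mm) begins 45 mm behind the grasp point.
Start: joints at [-1.259, 0.536, -0.004, 1.538, 0.003, 1.067, -0.071], TCP at [239.764, 604.155, 238.716] pointing down, gripper open.
Joint ranges: [-2.7, 2.7], [-0.37, 2.16], [-1.27, 1.26], [0.24, 2.4], [-1.31, 4.45], [0.19, 1.91], [-2.76, 2.76]. Speed limits (rad/s): [2.39, 2.39, 3.14, 3.14, 3.14, 3.14, 3.14].

### API

Orientations are given as a unit quaternion [w, x, y, z].
In Python, from rig import arm, eyes gives the robot as it stands.
- The arm moves only by the tool move_arm, never from a script. Its argument "rows" is text: rows parted by semicolons, each of 5 numbers parted by spaces: the opening, from 0 (shut) to 1 (fully open), then the shift along the tool's x, y, z in mm, then the turn about the tool's z in units of 5 degrees (1.0 is 5 degrees). A call has 1 to 20 rows; each row is the pose to reach, as a shift and turn from the pose commanded when the call began, along the tool's axes at that moment; what a row does not reach only later rows make up. A row lasts 1/12 s, in which the tool goes at most 41.7 mm and 7.16 degrees, less where a joint would pass 70% of its speed; a pose out of reach is approached as far as the arm can. A call with a gripper value outside its range is refused whole. The fingers move at their own pace and stop on an object; the grip force is fixed at half the most. Time passes only in rows, so rows that repeat a pose let the fingers close. It gives the time, the measured TCP pose, the force, the opening and the grip force at its end, in the units of the state.
- arm.read_state(): the state, without advancing time (a new reading comes with each control period).
- eyes.read_camera(name): name is "side" or "top"; returns the picture (480x640x3 uint8, red, green, blue); there is no depth.
- eyes.camera_info(name): a dict with "fx", "fy", "cx", "cy" (pixels), "extrinsics" (4x4, takes a point from world to camera coordinates). Camera axes: x right, y up, looking along -z (the intrinsics and any distortion apply to the point x, -y, -z); pixel columns grow to the right and rows downward; lengths in mm; the calibration is good to about 2 mm. A picture is of the moment at which its call begins. camera_info takes no time and is no camera call.
- arm.finish_job(): hands the job in; it is judged then, once.
The state is a dict: "t": time; "joint_positions": joint angles; "joint_vel": joint speeds; "joint_efforts": joint torques, N m; "eef_pos": TCP position; "tool_rot": TCP orientation; "force": force on the tool from outside, world axes, zero at the start; "wrist_torque": the same for the moment, N m; "grip_width": finger opening in mm; "finger_force": force on a finger pad.
Only numpy, scipy, OpenCV 4.12 (cv2) and the standard library are available. Lean on these libraries where they do the work, as an engineer would, in place of code of your own. Each camera call takes 0.05 s, during which the arm holds its last target. There are 200 camera calls.

## Working session

There is one attempt and no reset: what is moved stays moved. The work goes in short steps, Python scripts to look and compute and a tool call to move; the robot and the scene stay as the last step left them, time stands still between calls to the robot, and variables do not carry over. Pictures are saved under pics/ and viewed, at most 10 in all, crops included, and the job is handed in when it is done.

Besides the shell and the picture viewer there is one more tool, called after "Emit:" by a JSON object that holds its "fn" and its "kwargs", one argument or row to a line. move_arm: Moves the arm, as the interface text tells. Its arguments: {"type":"object","properties":{"rows":{"type":"string"}},"required":["rows"]}

```bash
mkdir -p pics
python3 - <<'E'
from rig import arm,eyes
import cv2,json
for n in("side","top"):
    cv2.imwrite(f"pics/{n}0.png",cv2.cvtColor(eyes.read_camera(n),cv2.COLOR_RGB2BGR))
    print(n,eyes.camera_info(n))
s=arm.read_state();print({k:s[k] for k in("t","eef_pos","tool_rot","force","grip_width")})
E
```

```text
side {'fx': 491.9151128432462, 'fy': 491.9151128432462, 'cx': 320.14840735346706, 'cy': 242.04538923956375, 'extrinsics': array([[ 8.14045511e-01, -5.80796617e-01, -2.27937954e-03,
        -4.64720411e+02],
       [ 3.75874721e-01,  5.23826652e-01,  7.64410775e-01,
        -3.29339210e+02],
       [-4.42773192e-01, -6.23121921e-01,  6.44725501e-01,
        -9.30376498e+02],
       [ 0.00000000e+00,  0.00000000e+00,  0.00000000e+00,
         1.00000000e+00]])}
top {'fx': 508.036368890306, 'fy': 508.036368890306, 'cx': 311.1343737751482, 'cy': 236.54145564323343, 'extrinsics': array([[ 2.46237872e-03, -9.99993244e-01,  2.72916930e-03,
        -1.19322680e+01],
       [ 9.88837395e-01,  2.84148002e-03,  1.48971581e-01,
        -5.91898701e+02],
       [-1.48978329e-01,  2.33188021e-03,  9.88837712e-01,
        -1.25467415e+03],
       [ 0.00000000e+00,  0.00000000e+00,  0.00000000e+00,
         1.00000000e+00]])}
{'t': 0.1, 'eef_pos': array([239.55952527, 603.66568187, 237.97105795]), 'tool_rot': array([-1.01622977e-04,  1.87730407e-01,  9.82220303e-01, -7.48756174e-04]), 'force': array([0.4040089 , 0.28129941, 0.54258083]), 'grip_width': 88.03427058670613}
```

View pics/side0.png

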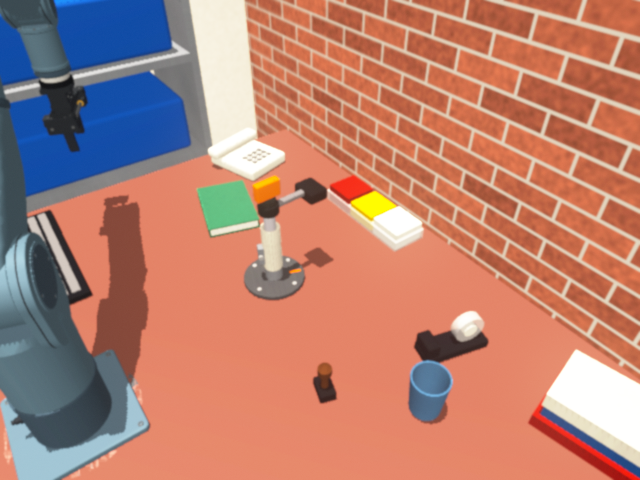

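View pics/top0.png

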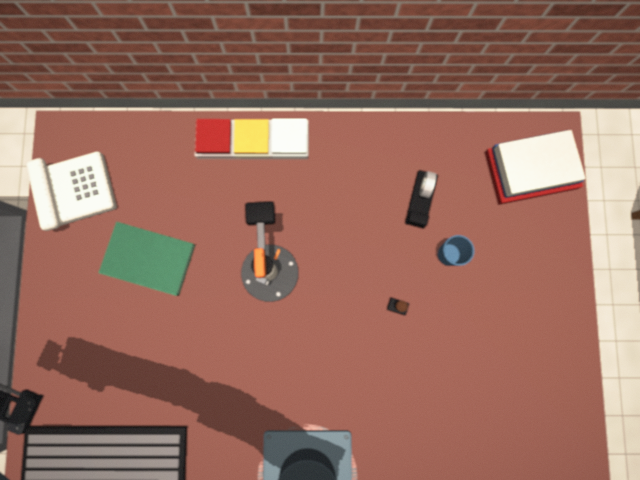

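The side view shows the stand at (273,277), the grip at (266,190), the scanner at (310,190) and the stripe at (295,270). In the top view the disc is at (270,272), the grip at (260,262), the stripe at (277,254) and the scanner at (260,212).

```bash
cat > h.py <<'E'
import numpy as np,cv2
from rig import arm,eyes
def ray(n,u,v):
    c=eyes.camera_info(n);E=c["extrinsics"];R,t=E[:3,:3],E[:3,3]
    return -R.T@t, R.T@np.array([(u-c["cx"])/c["fx"],-(v-c["cy"])/c["fy"],-1.])
def onz(n,u,v,z):
    o,d=ray(n,u,v);return o+d*(z-o[2])/d[2]
def proj(n,p):
    c=eyes.camera_info(n);q=c["extrinsics"]@np.append(p,1);return np.array([c["cx"]-c["fx"]*q[0]/q[2],c["cy"]+c["fy"]*q[1]/q[2]])
def orange(im):
    h=cv2.cvtColor(im,cv2.COLOR_RGB2HSV)
    m=cv2.inRange(h,(9,190,150),(20,255,255))
    n,l,s,c=cv2.connectedComponentsWithStats(m)
    return m,l,[(i,s[i],c[i]) for i in range(1,n) if s[i,4]>5]
E
python3 - <<'E'
from h import *
for n in("top","side"):
    im=eyes.read_camera(n);m,l,cs=orange(im)
    for i,s,c in cs:
        if not(200<c[0]<330 and 150<c[1]<300):continue
        pts=np.argwhere(l==i)[:,::-1].astype(np.float32);print(n,s,c.round(1),cv2.minAreaRect(pts))
    if n=="top":
        g=im.astype(int);mx=g.max(2);mn=g.min(2)
        mk=((mx-mn<25)&(mx>30)&(mx<130)).astype(np.uint8);mk[:240]=0;mk[305:]=0;mk[:,:235]=0;mk[:,305:]=0
        k,lb,st,cc=cv2.connectedComponentsWithStats(mk);j=1+st[1:,4].argmax()
        p=np.argwhere(lb==j)[:,::-1];hu=cv2.convexHull(p.astype(np.int32));print("disc",st[j],cv2.fitEllipse(hu))
    cv2.imwrite(f"pics/{n}z.png",cv2.resize(cv2.cvtColor(im[190:310,190:350] if n=="top" else im[165:305,220:350],cv2.COLOR_RGB2BGR),None,fx=5 if n=="top" else 4.2,fy=5 if n=="top" else 4.2,interpolation=cv2.INTER_CUBIC))
E
```

```text
disc [ 242  245   56   56 1833] ((269.36968994140625, 272.6348876953125), (55.631103515625, 56.231109619140625), 55.45920944213867)
side [253 176  27  28 420] [266.4 191.3] ((266.572998046875, 189.70074462890625), (19.99197006225586, 29.987951278686523), 70.01689147949219)
side [290 269  10   4  21] [294.3 270.5] ((294.4999694824219, 270.4999694824219), (1.979899287223816, 9.333809852600098), 81.8698959350586)
```

View pics/topz.png

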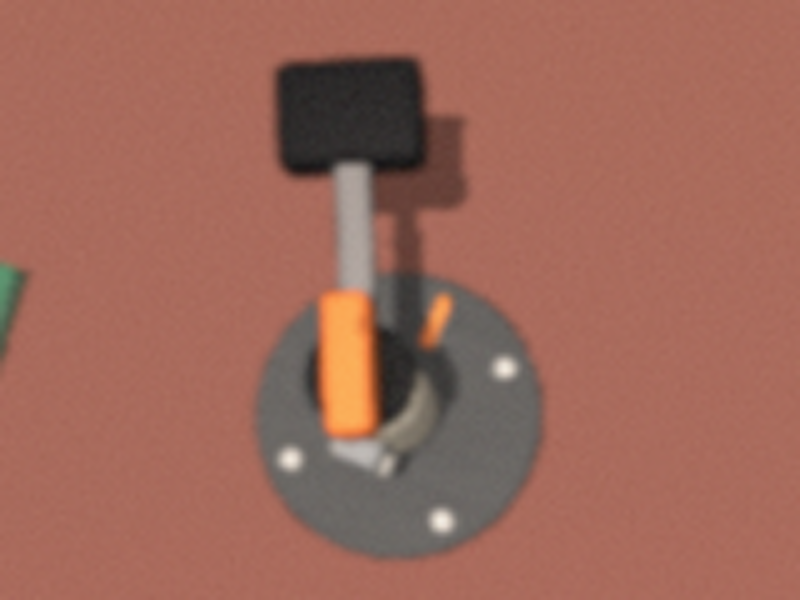

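View pics/sidez.png

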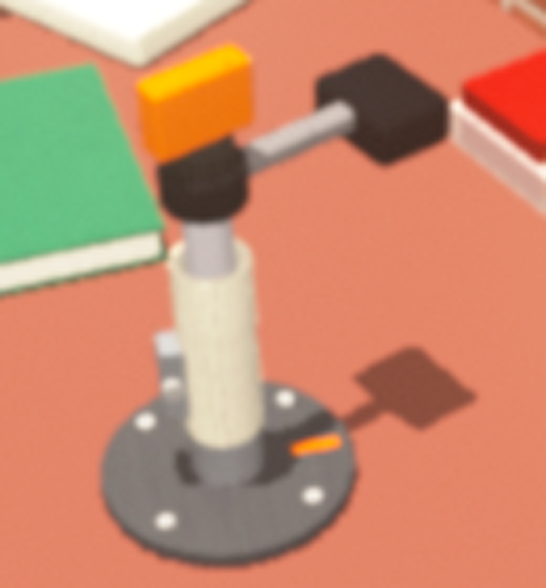

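The top zoom shows the grip top from (320,294) to (376,435), the stripe centred at (437,321) and the disc at (400,414). The scanner arm is turned left of the stripe. The side zoom shows the post down, with the grip's yellow top and the collar visible.

Run:
```python
from h import *
from scipy.spatial.transform import Rotation as R
z=lambda u,v:(190+u/5-.4,190+v/5-.4)
d=onz("top",269.4,272.6,12);s=onz("top",*z(437,321),12);s1=onz("top",*z(428,347),12);s2=onz("top",*z(447,296),12)
a=lambda p,q:np.arctan2(q[1]-p[1],q[0]-p[0])
print("disc",d,"stripe",s,a(d,s),a(s1,s2))
g=onz("top",*z(348.5,364),284);ge=[onz("top",*z(*p),284) for p in((345,293),(352,436))]
sc=onz("top",*z(350,116),224)
print("grip",g,"yaw",a(ge[1],ge[0]),"len",np.linalg.norm(ge[0]-ge[1]),"scanner",sc,"from axis",a(d,sc),np.linalg.norm((sc-d)[:2]))
# side check
print("side top-centre", onz("side",220+196/4.2,165+75/4.2,284), "disc side",onz("side",220+228/4.2,165+468/4.2,12))
st=arm.read_state();q=st["tool_rot"];M=R.from_quat(np.r_[q[1:],q[0]]).as_matrix();print(M.round(3),st["eef_pos"],st["joint_positions"].round(3))
```

```text
disc [501.9355345   97.55595598  12.        ] stripe [551.03700469  78.46411818  12.        ] -0.3708350602187467 -0.34327225491071955
grip [501.55429654  97.03929299 284.        ] yaw 0.0663357425611252 len 59.34577945374387 scanner [617.69896574 104.31436603 224.        ] from axis 0.05831502456106181 115.96054552819213
side top-centre [499.78507686  91.18794454 284.        ] disc side [499.36079445  92.57528967  12.        ]
[[-0.93   0.369 -0.   ]
 [ 0.369  0.93  -0.001]
 [-0.    -0.001 -1.   ]] [239.66328319 603.85070278 238.21048521] [-1.259  0.537 -0.004  1.538  0.003  1.067 -0.071]
```

Emit:
{"fn": "move_arm", "kwargs": {
  "rows": "1 0 0 -40 0; 1 0 0 -80 0; 1 -20 -17 -111 0; 1 -48 -42 -111 -0.5; 1 -76 -66 -111 -1; 1 -104 -91 -111 -1.5; 1 -132 -115 -111 -2; 1 -160 -140 -111 -2.5; 1 -188 -164 -111 -3; 1 -216 -188 -111 -3.5; 1 -244 -213 -111 -4; 1 -272 -237 -111 -4.5; 1 -300 -262 -111 -5; 1 -328 -286 -111 -5; 1 -356 -310 -111 -5; 1 -384 -335 -111 -5; 1 -410 -358 -111 -5; 1 -430 -375 -111 -5; 1 -430 -375 -111 -5; 1 -430 -375 -111 -5"
}}

```text
t: 1.87
eef_pos: [501.4, 95.7, 349.6]
tool_rot: [-0.0, -0.028, 1.0, -0.0]
force: [0.6, -0.3, -0.2]
grip_width: 87.8
finger_force: 0.0
```

Run:
```python
from h import *
from scipy.spatial.transform import Rotation as R
im=eyes.read_camera("side")
st=arm.read_state();q=st["tool_rot"];M=R.from_quat(np.r_[q[1:],q[0]]).as_matrix();print(M.round(3),st["eef_pos"],st["joint_positions"].round(3),st["t"],st["force"])
print(proj("side",st["eef_pos"]))
cv2.imwrite("pics/s1.png",cv2.resize(cv2.cvtColor(im[100:300,170:370],cv2.COLOR_RGB2BGR),None,fx=3,fy=3))
```

```text
[[-0.998 -0.058 -0.001]
 [-0.058  0.998  0.   ]
 [ 0.001  0.    -1.   ]] [500.86677155  97.33161428 349.53477219] [-0.504  0.186  0.261  1.777 -0.052  1.186  1.401] 1.9167 [-0.63916845 -0.20559262  0.32914848]
[263.19817089 153.82081215]
```

View pics/s1.png

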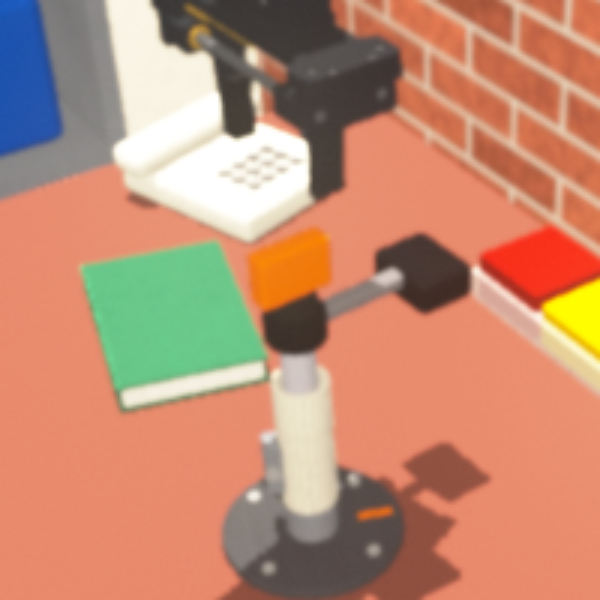

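The fingers straddle the grip, with tips at crop (238,135) and (325,190) and the grip at (290,255). I'll descend and close.

Emit:
{"fn": "move_arm", "kwargs": {
  "rows": "1 0 0 25 0; 1 0 0 50 0; 1 0 0 70 0; 1 0 0 85 0; 1 0 0 95 0; 1 0 0 101 0; 1 0 0 101 0; 0.5 0 0 101 0; 0.35 0 0 101 0; 0.3 0 0 101 0; 0.3 0 0 101 0; 0.3 0 0 101 0"
}}

```text
t: 2.92
eef_pos: [501.4, 97.1, 249.2]
tool_rot: [0.0, -0.029, 1.0, 0.0]
force: [0.2, 0.3, 0.4]
grip_width: 56.7
finger_force: 0.0
```

Run:
```python
from h import *
im=eyes.read_camera("side")
st=arm.read_state();print(st["force"],st["grip_width"])
cv2.imwrite("pics/s2.png",cv2.resize(cv2.cvtColor(im[130:290,210:350],cv2.COLOR_RGB2BGR),None,fx=3.7,fy=3.7))
```

```text
[-0.09287827 -0.83612065  0.46893681] 53.09454872091797
```

View pics/s2.png

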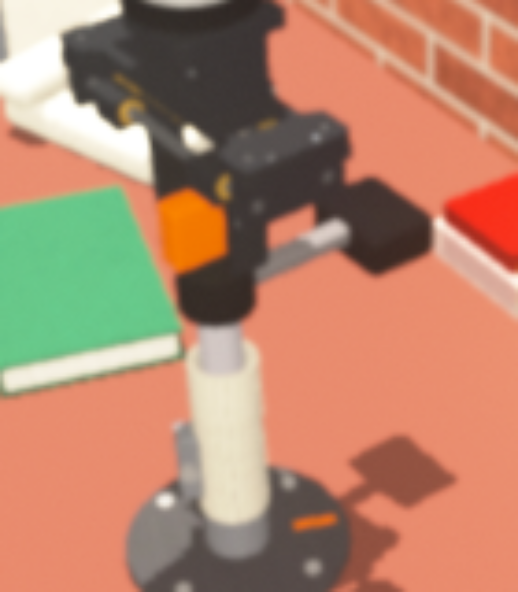

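The fingers are on either side of the grip at crop (200,230). Closing.

Emit:
{"fn": "move_arm", "kwargs": {
  "rows": "0.2 0 0 0 0; 0.2 0 0 0 0; 0.2 0 0 0 0; 0.15 0 0 0 0; 0.15 0 0 0 0; 0.1 0 0 0 0; 0.1 0 0 0 0; 0 0 0 0 0; 0 0 0 0 0; 0 0 0 0 0; 0 0 0 0 0; 0 0 0 0 0"
}}

```text
t: 3.97
eef_pos: [501.0, 99.0, 248.8]
tool_rot: [0.0, -0.03, 1.0, 0.001]
force: [-1.1, 4.9, -0.9]
grip_width: 19.7
finger_force: 30.0
```

Emit:
{"fn": "move_arm", "kwargs": {
  "rows": "0 0 1 0 0; 0 0 1.5 0 0; 0 0 1.5 0 0.6; 0 0 1.5 1 1.2; 0 0 1.5 0 1.8; 0 0 1.5 0 2.4; 0 0 1.5 0 2.4; 0 0 1.5 0 2.4"
}}

```text
t: 4.63
eef_pos: [501.0, 99.2, 248.8]
tool_rot: [0.0, 0.074, 0.997, 0.0]
force: [-0.2, 3.9, -0.8]
grip_width: 19.8
finger_force: 30.0
```

Emit:
{"fn": "move_arm", "kwargs": {
  "rows": "0 0 1 0 0; 0 0 2 0 0.6; 0 0 2 0 1.2; 0 0 2 0 1.8; 0 0 2 0 2.4; 0 0 2 0 2.5; 0 0 2 0 2.5; 0 0 2 0 2.5"
}}

```text
t: 5.3
eef_pos: [501.1, 99.6, 248.6]
tool_rot: [-0.0, 0.183, 0.983, -0.001]
force: [-0.7, -0.7, -0.2]
grip_width: 19.8
finger_force: 30.0
```

Run:
```python
from h import *
im=eyes.read_camera("top");st=arm.read_state();print(st["force"],st["wrist_torque"],st["eef_pos"],st["tool_rot"])
cv2.imwrite("pics/t3.png",cv2.resize(cv2.cvtColor(im[190:310,190:350],cv2.COLOR_RGB2BGR),None,fx=5,fy=5,interpolation=cv2.INTER_CUBIC))
```

```text
[-1.74965212 -2.33352087 -0.18964975] [-0.15692853  0.32556864 -0.05370701] [501.10973002  99.64451696 248.57579226] [-2.31865890e-04  1.83024414e-01  9.83108190e-01 -5.44491112e-04]
```

View pics/t3.png

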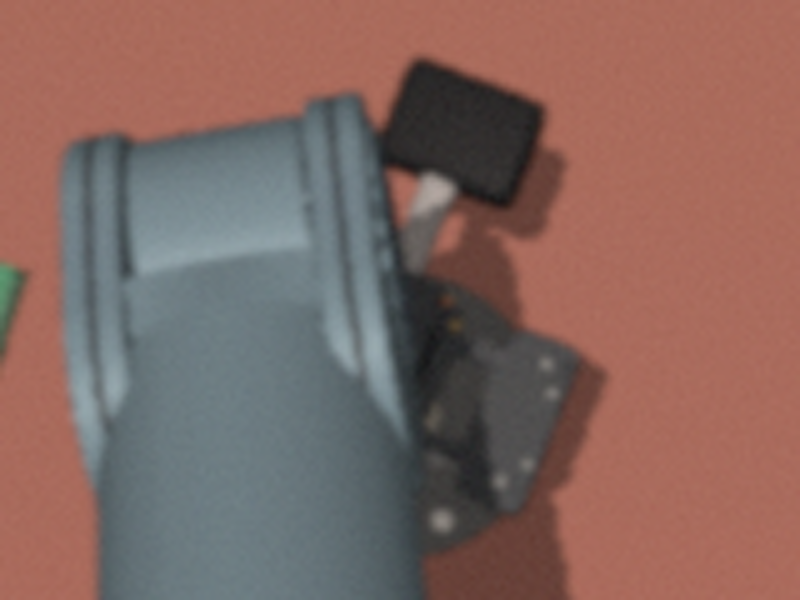

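The scanner top at crop (465,131) puts the arm yaw at about -0.36, matching the stripe line. I'll lift now, starting with a part that stays below the lowest possible hole.

Emit:
{"fn": "move_arm", "kwargs": {
  "rows": "0 0 0 -1.5 0; 0 0 0 -3 0; 0 0 0 -4.5 0; 0 0 0 -6 0; 0 0 0 -7.5 0; 0 0 0 -9 0; 0 0 0 -10.5 0; 0 0 0 -12 0; 0 0 0 -13.5 0; 0 0 0 -15 0; 0 0 0 -16 0; 0 0 0 -16 0; 0 0 0 -16 0"
}}

```text
t: 6.43
eef_pos: [501.1, 99.7, 264.9]
tool_rot: [-0.0, 0.184, 0.983, -0.0]
force: [-1.1, -5.4, -4.8]
grip_width: 19.7
finger_force: 30.0
```

Emit:
{"fn": "move_arm", "kwargs": {
  "rows": "0 0 -0.5 -0.5 0; 0 0 -1 -1 0; 0 0 -1 -1.5 0; 0 0 -1 -2 0; 0 0 -1 -2 0; 0 0 -1 -2 0"
}}

```text
t: 6.93
eef_pos: [501.1, 99.7, 266.9]
tool_rot: [0.0, 0.183, 0.983, 0.0]
force: [-0.2, -2.6, -4.0]
grip_width: 19.7
finger_force: 30.0
```

Emit:
{"fn": "move_arm", "kwargs": {
  "rows": "0 0 -0.5 -0.5 0; 0 0 -0.5 -1 0; 0 0 -0.5 -1.5 0; 0 0 -0.5 -2 0; 0 0 -0.5 -2 0; 0 0 -0.5 -2 0"
}}

```text
t: 7.43
eef_pos: [501.1, 99.6, 269.4]
tool_rot: [0.0, 0.183, 0.983, 0.001]
force: [-0.4, 0.8, 2.5]
grip_width: 19.6
finger_force: 30.0
```

```bash
cat > f.py <<'E'
from h import *
F=[]
for i in range(4):
    im=eyes.read_camera("side");s=arm.read_state();F.append(s["force"])
F=np.array(F);m,l,cs=orange(im)
print(F.round(1)[:,2],F.mean(0).round(2),s["wrist_torque"].round(2),s["eef_pos"].round(1),[(q[:5].tolist(),c.round(1).tolist()) for i,q,c in cs if 200<c[0]<330 and 150<c[1]<300])
a=s["tool_rot"];print("yaw",2*np.arctan2(a[2],a[1])-np.pi,s["t"])
E
python3 f.py
```

```text
[3.5 4.7 5.1 5.1] [-1.64 -0.15  4.59] [ 0.11  0.35 -0.05] [501.1  99.6 269.5] [([272, 182, 9, 9, 69], [275.8, 185.6]), ([252, 184, 10, 9, 76], [256.9, 188.1]), ([290, 269, 10, 4, 22], [294.5, 270.6])]
yaw -0.3686820636169923 7.6333
```

```bash
python3 f.py
python3 - <<'E'
from h import *
im=eyes.read_camera("side")
cv2.imwrite("pics/s4.png",cv2.resize(cv2.cvtColor(im[130:290,210:350],cv2.COLOR_RGB2BGR),None,fx=3.7,fy=3.7,interpolation=cv2.INTER_CUBIC))
E
```

```text
[5.2 5.3 5.8 6.7] [-1.34  0.92  5.74] [ 0.15  0.4  -0.02] [501.2  99.6 269.3] [([272, 182, 9, 9, 70], [275.8, 185.7]), ([252, 184, 10, 9, 77], [256.9, 188.2]), ([290, 269, 10, 4, 22], [294.5, 270.6])]
yaw -0.3687084370582485 7.8333
```

View pics/s4.png

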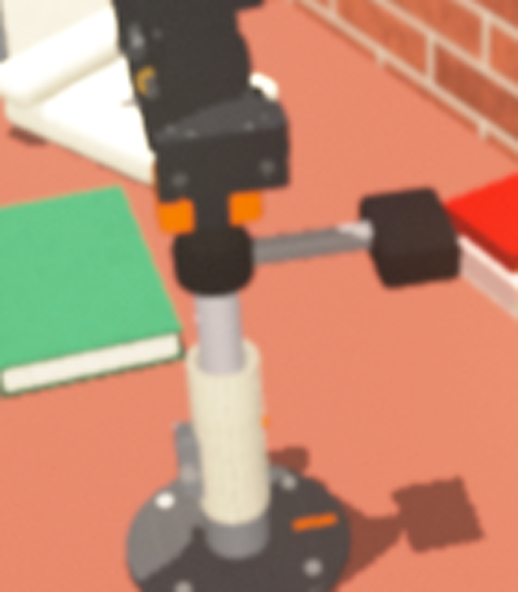

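A small orange dot now stands out of the collar's right edge at crop (265,422), so the button has popped through. I'll release without pulling further.

Emit:
{"fn": "move_arm", "kwargs": {
  "rows": "0.1 0 0 0 0; 0.3 0 0 0 0; 0.4 0 0 0 0; 0.4 0 0 0 0; 0.5 0 0 0 0; 0.5 0 0 0 0; 0.5 0 0 0 0; 0.5 0 0 0 0; 0.5 0 0 0 0; 0.5 0 0 0 0; 0.5 0 0 0 0"
}}

```text
t: 8.8
eef_pos: [500.8, 99.1, 268.7]
tool_rot: [0.0, 0.183, 0.983, -0.0]
force: [0.9, 0.3, 0.0]
grip_width: 43.7
finger_force: 0.0
```

```bash
python3 f.py
python3 - <<'E'
from h import *
for L in (0,19,24):print(L,proj("side",[501+22*np.cos(-.365),98+22*np.sin(-.365),85+L]))
E
```

```text
[ 0.5  0.1 -0.3 -0.4] [ 0.22  0.28 -0.05] [-0.02  0.01  0.  ] [500.8  99.1 268.8] [([273, 182, 8, 8, 53], [276.4, 185.3]), ([252, 185, 11, 7, 71], [257.3, 187.9]), ([290, 269, 10, 4, 22], [294.5, 270.6])]
yaw -0.3690222642245189 9.0
0 [280.92585616 250.9747182 ]
19 [280.48969459 244.85951007]
24 [280.37336709 243.22853908]
```

Emit:
{"fn": "move_arm", "kwargs": {
  "rows": "0.7 0 0 0 0; 0.8 0 0 0 0; 0.8 0 0 -8 0; 0.8 0 0 -20 0; 0.8 0 0 -40 0; 0.8 0 0 -60 0; 0.8 0 0 -80 0; 0.8 0 0 -100 0; 0.8 0 0 -120 0; 0.8 0 0 -120 0; 0.8 0 0 -120 0"
}}

```text
t: 9.92
eef_pos: [501.3, 99.1, 389.9]
tool_rot: [0.001, 0.184, 0.983, 0.001]
force: [-0.2, -0.4, -0.1]
grip_width: 70.8
finger_force: 0.0
```

```bash
python3 f.py
python3 - <<'E'
from h import *
im=eyes.read_camera("side")
cv2.imwrite("pics/s5.png",cv2.resize(cv2.cvtColor(im[130:290,210:350],cv2.COLOR_RGB2BGR),None,fx=3.7,fy=3.7,interpolation=cv2.INTER_CUBIC))
E
```

```text
[ 0.6 -0.4  0.   0.5] [-0.2  -0.45  0.17] [-0.03  0.02 -0.  ] [500.2  99.  387.7] [([252, 169, 29, 23, 547], [265.8, 180.6]), ([290, 269, 10, 4, 22], [294.5, 270.6])]
yaw -0.3689696821954178 10.1167
```

View pics/s5.png

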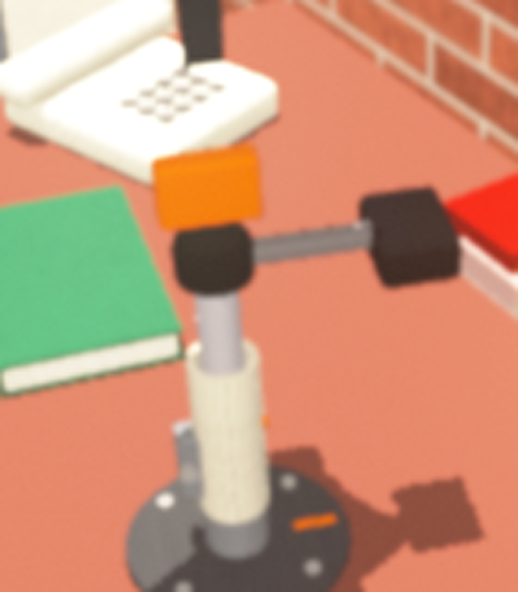

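The post stays up with the hand clear, and the orange button still shows at crop (265,422). The post is locked, so I'll hand the job in.

```bash
python3 -c "
from rig import arm
print(arm.finish_job())"
```

```text
the job is handed in; nothing more can be done
None
```

The scanner post is raised about 20 mm and locked, with the orange button showing through the collar hole; I let go, moved the gripper clear and handed the job in at about 10 s, but no verdict came back.

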